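Fit the sanding drum to the sole sander

ROBOT

A 6-joint arm with a two-finger parallel gripper is mounted at the origin on the work surface. World frame = base frame: x ahead of the robot, y to its left, z up, the work surface at z = 0. Lengths are in mm, angles in rad, forces in N, time in s.
With the tool pointing down it reaches from about 275 to 825 mm from the base axis. Payload 5.2 kg.
Tool frame: the origin (TCP) lies midway between the tips of the shut fingers; the grasp point (between the pads) lies 19 mm behind it; z points along the fingers, x is the direction in which the jaws open and shut, and the axes are right-handed (so a half turn about z gives the same grasp; the last joint's range is limited). The gripper opens to 93 mm and grips with 3 to 60 N. Pads are 15 mm wide; open, the fingers measure 128 mm over their backs; the gripper's body (75 mm by 188 mm) begins 65 mm behind the grasp point.
Start: joints at [-1.317, 0.259, 1.535, -0, 1.348, -0.203], TCP at [242.614, -493.603, 193.453] pointing down, gripper open.
Joint ranges: [-3.14, 3.14], [-0.91, 2.08], [0.19, 2.58], [-1.22, 4.36], [0.22, 2.71], [-3.12, 3.12]. Speed limits (rad/s): [2.57, 2.57, 3.14, 3.14, 3.14, 3.14].

INTERFACE

Orientations are given as a unit quaternion [x, y, z, w].
In Python, from rig import r, grab_frame, camera_params, workorder, models gives the robot as it stands. The module is installed in compiled form; this text tells all that it offers.
- The arm moves only by the tool carry_out, never from a script. Its argument "rows" is one flat list of numbers, 7 for each row, row after row: the turn, a rotation vector about the tool's x, y, z in rad, then the shift along the tool's x, y, z in mm, then the finger opening in mm, from 0 to 93. In form: [ax, ay, az, x, y, z, fingers, ax, ay, az, x, y, z, fingers, ...]. A call has 1 to 20 rows; each row is the pose to reach, as a shift and turn from the pose commanded when the call began, along the tool's axes at that moment; what a row does not reach only later rows make up. A row lasts 1/8 s, in which the tool goes at most 62.5 mm and 10.7 degrees, less where a joint would pass 70% of its speed; a pose out of reach is approached as far as the arm can. A call with a gripper value outside its range is refused whole. The fingers move at their own pace and stop on an object; "grip_force" is the grip in N (left out, the last holds). Time passes only in rows, so rows that repeat a pose let the fingers close. It gives the time, the measured TCP pose, the force and the opening at its end, in the units of the state.
- r.get_obs(): the state, without advancing time (a new reading comes with each control period).
- grab_frame(name): name is "scene" or "top"; returns the picture (420x560x3 uint8, red, green, blue); there is no depth.
- camera_params(name): a dict with "fov_y" (degrees; the focal length in pixels is half the picture's height over the tangent of half this angle, whatever the lens; pixels are square), "cx", "cy" (the principal point, pixels), "world_to_cam" (4x4, takes a point from world to camera coordinates). Camera axes: x right, y down, z forward; pixel columns grow to the right and rows downward; lengths in mm; the calibration is good to about 2 mm. A picture is of the moment at which its call begins. camera_params takes no time and is no camera call.
- workorder.close_job(): hands the job in, once; it reports no verdict.
Trained networks look in the newest picture that a camera, given by its name, has taken for a name from the list of things; names that differ only in an ending like _2 or _b are one class to them, and where a whole thing is asked for, a point or a joint stands for the part that bears it (a point fixed in the world has none). Each returns a list of dicts, best first, with "conf" (0 to 1); they miss things now and then, are a little off and sometimes report something else, mostly with a low value. They report only what shows in the picture. A call takes as long as a camera call. They do not tell look-alikes from the thing itself.
- models.boxes_of(camera, name): "xy" ([column, row] in pixels, amid what is visible of it).
- models.regions_of(camera, name): "pixels" (420x560 bool, what is visible of it) and "xy" ([column, row] in pixels, amid what is visible of it).
- models.place_of(camera, name): "xy" ([column, row] in pixels: a listed point, or the origin of a listed thing).
The state is a dict: "time_s": time; "q": joint angles; "dq": joint speeds; "joint_efforts": joint torques, N m; "tool_pos": TCP position; "ee_rot": TCP orientation; "contact_force": force on the tool from outside, world axes, zero at the start; "ft_torque": the same for the moment, N m; "width": finger opening in mm.
Only numpy, scipy, OpenCV 4.12 (cv2) and the standard library are available. Lean on these libraries where they do the work, as an engineer would, in place of code of your own. Each camera call takes 0.05 s, during which the arm holds its last target. There are 200 camera calls.

TASK

Slide the orange sanding drum over the upright spindle of the green sole sander and turn it by feel until the notches in its foot drop over the spindle's cross pin and it sits fully home, flat on the flange, then let go. Ease it down gently, never drop or ram it, and leave the grey drum, the shoe last, the glue tin and the hammer where they are.

Things in the scene. Friction and masses are not known exactly. Their poses are not given: they have to be found in the camera images.
- orange_drum: Loose orange sanding drum, upright sleeve 95 mm tall, outside diameter 58, through bore 30, 0.25 to 0.5 kg. Origin on its axis at its underside, z up. The lowest 14 mm is a steel foot of diameter 49 with two opposite notches, 12 mm wide, 14 deep, open below, along its +x and -x; white strokes on the top face lie over them. Grip it anywhere round the orange body.
- sander: Fixed sander: green housing 200 (x) x 160 mm, 60 high, origin under its centre, z up. From its middle rises a steel spindle of diameter 28 with a 2 mm chamfer at the top, standing on a flange of diameter 64 whose top face is 66 mm above the bench. A stiff brake holds the spindle, stopped at any angle.
- seat (a point): Centre of the flange's top face, on the spindle's axis: the drum's origin when fully home. A brass cross pin, diameter 8, length 48, runs level through the spindle 6 mm above this point; its direction changes every time and is not reported. A drum not lined up stops on the pin 10 mm high; lined up within about 5 degrees (either way round fits) it drops onto the flange.
- spindle_top (a point): Centre of the spindle's top end, 88 mm above the seat; the drum's top face stands 7 mm higher than this when home.
- grey_drum: A second drum of the same shape and size but grey, standing upright on the bench; leave it. Origin at the centre of its underside.
- shoe_last: Wooden shoe last, about 200 x 62 mm, 75 mm high at the heel (-x end), loose; leave it. Origin at its underside, x along its length.
- glue_tin: Glue tin with a yellow label, diameter 76 mm, 100 mm tall, loose; leave it. Origin at the centre of its underside.
- hammer: Hammer, 260 mm long, lying flat, loose; leave it. Its x axis runs along the handle towards the head.
There are look-alikes about, which are no part of the job. Several things have the shape of the orange_drum; the one meant has the colours described above.

How it is judged:
By the outcome, as a careful person would: the job done as asked, in the order asked, and still so for the second after the job is handed in, with the robot touching nothing.
It also fails if it takes over 69 s, if anything falls off the work surface, if the arm or the gripper's body presses on something with over 40 N, if the wrist force passes 120 N, or if a joint passes its speed limit or range.

## Working session

There is one attempt and no reset: what is moved stays moved. The work goes in short steps, Python scripts to look and compute and a tool call to move; the robot and the scene stay as the last step left them, time stands still between calls to the robot, and variables do not carry over. Pictures are saved under pics/ and viewed, about 8 in all and at most 12, crops included, and the job is handed in when it is done.

Besides the shell and the picture viewer there is one more tool, called after "Request:" by a JSON object that holds its "fn" and its "kwargs", one argument or row to a line. carry_out: Moves the arm, as the interface text tells. Its arguments: {"type":"object","properties":{"rows":{"type":"array"},"grip_force":{"type":"number"}},"required":["rows"]}

```bash
mkdir -p pics
cat > h.py <<'E'
import numpy as np, cv2
from rig import r, grab_frame, camera_params, workorder, models
def save(n,img,s=1.0):
    cv2.imwrite('pics/'+n,cv2.resize(img[:,:,::-1],None,fx=s,fy=s,interpolation=cv2.INTER_CUBIC))
def cam(n):
    p=camera_params(n); f=210/np.tan(np.radians(p['fov_y'])/2); return p,f,np.array(p['world_to_cam'])
def proj(n,P):
    p,f,T=cam(n); c=T[:3,:3]@np.array(P,float)+T[:3,3]; return np.array([p['cx']+f*c[0]/c[2],p['cy']+f*c[1]/c[2]])
def ray(n,uv):
    p,f,T=cam(n); R=T[:3,:3]; return -R.T@T[:3,3], R.T@np.array([(uv[0]-p['cx'])/f,(uv[1]-p['cy'])/f,1])
def atz(n,uv,z):
    o,d=ray(n,uv); return o+d*(z-o[2])/d[2]
E
python3 - <<'E'
from h import *
a=grab_frame('scene');b=grab_frame('top')
save('s0.png',a,1.4);save('t0.png',b,1.4)
print(camera_params('scene'),camera_params('top'))
for c in('scene','top'):
    for n in('orange_drum','seat','spindle_top','sander'):
        print(c,n,[(np.round(d['xy'],1),round(d['conf'],2)) for d in models.place_of(c,n)])
print(r.get_obs())
E
```

```text
{'fov_y': 42.68626809411228, 'cx': 286.4615406541655, 'cy': 199.05388463349334, 'world_to_cam': array([[ 4.22155305e-01,  9.06492983e-01,  7.44116597e-03,
        -1.71441177e+02],
       [ 5.93033502e-01, -2.69949740e-01, -7.58576564e-01,
        -1.88333951e+02],
       [-6.85635591e-01,  3.24649981e-01, -6.51541423e-01,
         1.92794518e+03],
       [ 0.00000000e+00,  0.00000000e+00,  0.00000000e+00,
         1.00000000e+00]])} {'fov_y': 43.61777545687842, 'cx': 277.7588083218968, 'cy': 214.54900303549744, 'world_to_cam': array([[ 2.04935291e-02, -9.99787554e-01,  2.20483158e-03,
        -1.92095033e+01],
       [-9.96307972e-01, -2.06059982e-02, -8.33415701e-02,
         4.98147644e+02],
       [ 8.33692973e-02, -4.88728383e-04, -9.96518601e-01,
         1.52243840e+03],
       [ 0.00000000e+00,  0.00000000e+00,  0.00000000e+00,
         1.00000000e+00]])}
scene orange_drum [(array([369.4, 213.7]), 0.6)]
scene seat [(array([282.5, 250.1]), 0.86)]
scene spindle_top [(array([277.6, 229.7]), 0.82), (array([164.8, 293.1]), 0.67)]
scene sander [(array([275.4, 269.2]), 0.66)]
top or
[... 208 characters left out ...]
ime_s': 0.5, 'q': array([-1.31681604e+00,  2.58607974e-01,  1.53506169e+00, -2.69190639e-06,
        1.34799319e+00, -2.02764974e-01]), 'dq': array([-1.71630843e-05, -1.81627103e-03, -5.51066761e-04,  1.58151880e-03,
        5.43560692e-04,  1.16782799e-03]), 'joint_efforts': array([ 9.17094803e-04, -4.36809647e+01, -2.84075421e+01,  7.21903215e-02,
        3.24080838e-02, -4.02986393e-05]), 'tool_pos': array([ 242.59677869, -493.57648755,  193.42364112]), 'ee_rot': array([ 8.48831513e-01, -5.28663468e-01, -2.63495974e-05, -2.32228758e-05]), 'contact_force': array([ 0.26292518, -0.45202084,  0.6540373 ]), 'ft_torque': array([ 0.02042333, -0.02693554,  0.0147039 ]), 'width': 92.8966720814888}
```

View pics/s0.png

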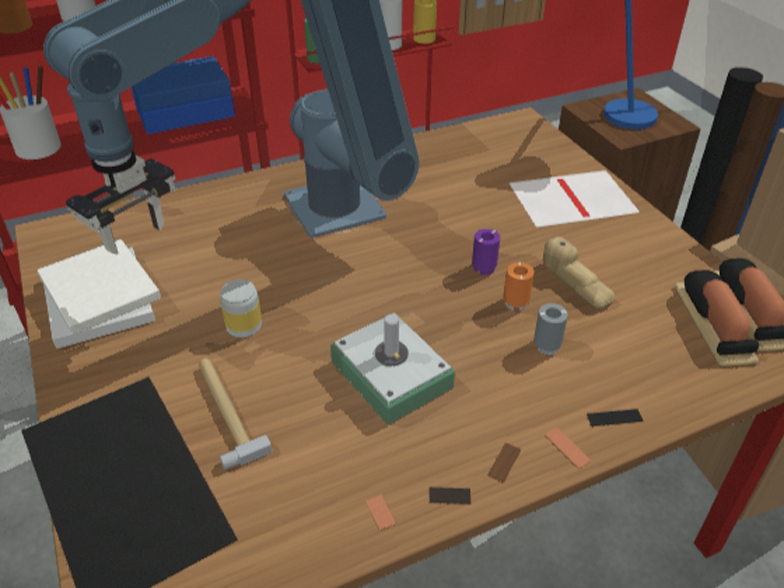

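View pics/t0.png

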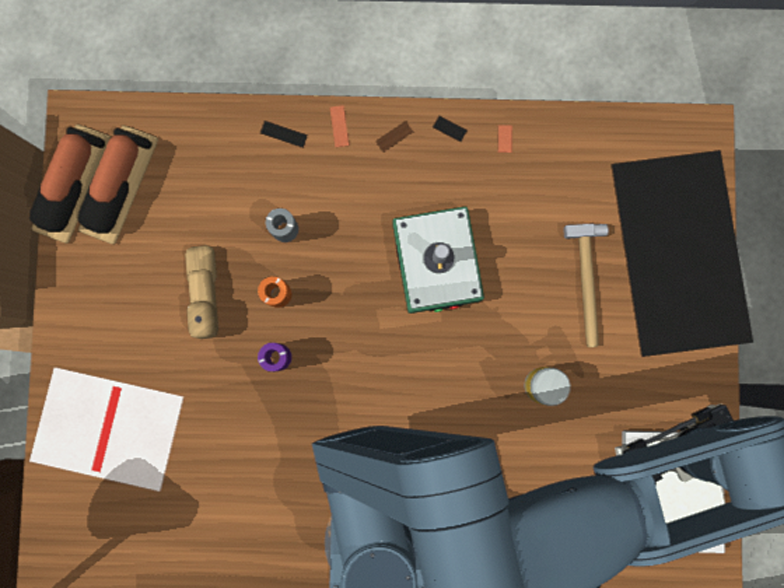

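Candidates for the target in the top view (native pixels): orange (195,208), purple (196,254) and grey (200,160). I choose the orange one by its description, and the network's best hit at (199,252) is the purple look-alike. Next is a close crop with the pin beside it.

Run:
```python
from h import *
a=grab_frame('scene');b=grab_frame('top')
def cr(img,u,v,w):
    return cv2.resize(img[v-w:v+w,u-w:u+w],(390,390),interpolation=cv2.INTER_CUBIC)
A=np.hstack([cr(b,196,208,28),cr(b,314,184,28)])
save('c1.png',A)
for c,img in(('scene',a),('top',b)):
    hsv=cv2.cvtColor(img,cv2.COLOR_RGB2HSV)
    m=cv2.inRange(hsv,(5,190,90),(16,255,255))
    n,l,s,ct=cv2.connectedComponentsWithStats(m)
    print(c,[(s[i].tolist(),ct[i].round(1).tolist()) for i in range(1,n) if s[i][4]>60])
def tri(p,q):
    o1,d1=ray('scene',p);o2,d2=ray('top',q)
    t=np.linalg.lstsq(np.c_[d1,-d2],o2-o1,rcond=None)[0]
    return (o1+d1*t[0]),(o2+d2*t[1])
print('top pt',tri([277.6,229.7],[315.8,181]),'seat',tri([282.5,250.1],[315.3,184.5]))
print('seat z66',atz('scene',[282.5,250.1],66),atz('top',[315.3,184.5],66),'top154',atz('scene',[277.6,229.7],154),atz('top',[315.8,181],154))
print('drum', atz('top',[198.2,210.5],0),atz('scene',[369.4,213.7],0))
```

```text
scene []
top []
top pt (array([ 583.0216405 , -109.02853124,  141.00454893]), array([ 582.27458383, -110.68276659,  141.01215923])) seat (array([590.80415348, -98.33282829,  67.4098695 ]), array([ 583.14805069, -114.71171444,   67.48431448]))
seat z66 [589.57202217 -97.76329223  66.        ] [ 583.3604342 -114.8177369   66.       ] top154 [ 595.34122003 -114.5322976   154.        ] [ 580.32783371 -109.74385909  154.        ]
drum [507.38544525 228.43140879   0.        ] [502.23258307 237.98700273   0.        ]
```

View pics/c1.png

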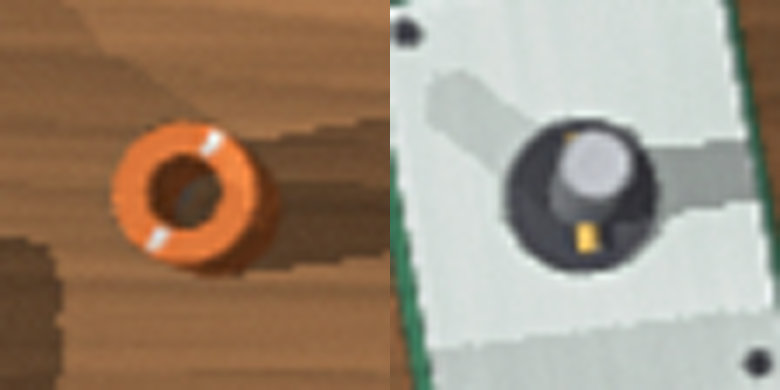

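The left crop shows the orange drum with white strokes at crop (212,141) and (158,238). The right crop shows the brass pin's ends at about (197,251) and (180,136), and the flange centred at (192,195).

Run:
```python
from h import *
b=grab_frame('top');a=grab_frame('scene');k=390/56
L=lambda x,y:np.array([168+x/k-.5,180+y/k-.5]); R=lambda x,y:np.array([286+x/k-.5,156+y/k-.5])
s1,s2=atz('top',L(212,141),95),atz('top',L(158,238),95)
print('drum c',atz('top',L(184,193),95),(s1+s2)/2,'ang',np.degrees(np.arctan2(*(s1-s2)[1::-1])))
p1,p2=atz('top',R(180,136),74),atz('top',R(197,251),74)
print('pin mid',(p1+p2)/2,np.linalg.norm(p1-p2),'ang',np.degrees(np.arctan2(*(p1-p2)[1::-1])))
print('flange',atz('top',R(192,195),66),'sptop',atz('top',R(205,163),154))
# scene: project for check
S=atz('top',R(192,195),66)
print('seat in scene',proj('scene',S),'drum top in scene',proj('scene',(s1+s2)/2))
def cr(img,u,v,w): return cv2.resize(img[v-w:v+w,u-w:u+w],(390,390),interpolation=cv2.INTER_CUBIC)
x,y=np.round(proj('scene',(s1+s2)/2)).astype(int); print(x,y)
save('c2.png',np.hstack([cr(a,x,y+10,28),cr(a,280,240,28)]))
# sander edge orientation: bodies
from scipy.spatial.transform import Rotation as Ro
print(Ro.from_quat(r.get_obs()['ee_rot']).as_matrix().round(3))
```

```text
drum c [507.99187525 226.29617491  95.        ] [509.43625519 225.93048259  95.        ] ang -27.21813107164027
pin mid [ 585.58140551 -106.39106372   74.        ] 47.99051810866539 ang 9.204434553134531
flange [ 586.11974776 -108.37626967   66.        ] sptop [ 585.98883852 -107.32686997  154.        ]
seat in scene [278.38514668 250.4415188 ] drum top in scene [370.66313226 192.53902491]
371 193
[[ 0.441 -0.897  0.   ]
 [-0.897 -0.441  0.   ]
 [ 0.    -0.    -1.   ]]
```

View pics/c2.png

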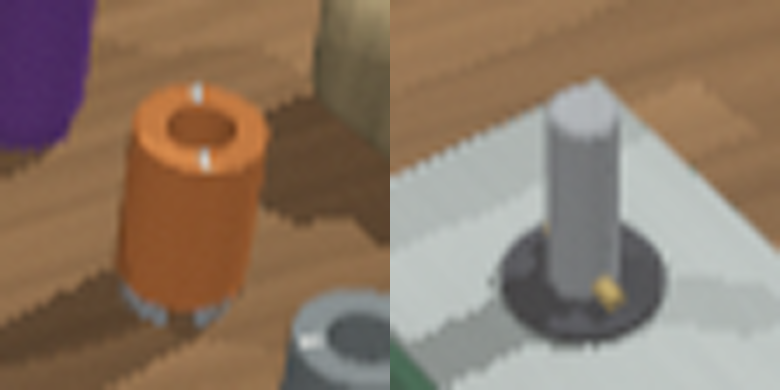

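The scene view agrees with the top view: drum rim centre at crop (201,129), spindle top at crop (193,112), and pin ends at crop (218,293) and (158,228). I'll fuse both views by least squares.

Run:
```python
from h import *
from scipy.optimize import least_squares as ls
k=390/56
L=lambda x,y:np.array([168+x/k-.5,180+y/k-.5]); R=lambda x,y:np.array([286+x/k-.5,156+y/k-.5])
SL=lambda x,y:np.array([343+x/k-.5,175+y/k-.5]); SR=lambda x,y:np.array([252+x/k-.5,212+y/k-.5])
d=ls(lambda p:np.r_[proj('top',[*p,95])-L(184,193),proj('scene',[*p,95])-SL(201,129)],[508,226]); print('drum',d.x,d.fun)
def f(p):
    c=p[:2]; h=24*np.array([np.cos(p[2]),np.sin(p[2])])
    return np.r_[proj('top',[*c,154])-R(205,163),proj('scene',[*c,154])-SR(193,112),proj('top',[*c,66])-R(192,195),
     proj('top',[*(c+h),73])-R(180,136),proj('top',[*(c-h),73])-R(197,251),proj('scene',[*(c+h),73])-SR(218,293),proj('scene',[*(c-h),73])-SR(158,228)]
s=ls(f,[586,-108,.16]);print('sander',s.x,np.degrees(s.x[2]),s.fun.round(2))
def g(p):
    h=22*np.array([np.cos(p[0]),np.sin(p[0])]);c=d.x
    return np.r_[ (proj('top',[*(c+h),95])-proj('top',[*(c-h),95]))-(L(212,141)-L(158,238)), (proj('scene',[*(c+h),95])-proj('scene',[*(c-h),95]))-(SL(205,160)-SL(197,93))]
q=ls(g,[-.47]);print('stroke',np.degrees(q.x),q.fun)
o=r.get_obs();from scipy.spatial.transform import Rotation as Ro
T=Ro.from_quat(o['ee_rot']).as_matrix();print('shift to z210, z51',T.T@(np.r_[d.x,210]-o['tool_pos']),T.T@(np.r_[d.x,51]-o['tool_pos']),o['time_s'])
```

```text
drum [509.47261249 226.87187113] [-0.18760927 -0.53025548 -0.41971167 -0.5614913 ]
sander [ 5.86492590e+02 -1.07474066e+02  1.43585636e-01] 8.22685092730723 [ 0.06 -0.18 -0.53 -0.83 -0.31 -0.14  0.5  -0.27  0.22 -0.24  0.8   0.52
 -0.21 -0.99]
stroke [-27.29062728] [-0.08072882  0.18699762  0.02179589 -0.08134375]
shift to z210, z51 [-528.87395149 -557.27438833  -16.51893214] [-528.87414677 -557.27261543  142.48106785] 0.7
```

Request:
{"fn": "carry_out", "kwargs": {
  "rows": [0, 0, 0, -40, -42, -30, 93, 0, 0, 0, -529, -557, -30, 93, 0, 0, 0, -529, -557, -30, 93, 0, 0, 0, -529, -557, -30, 93, 0, 0, 0, -529, -557, -30, 93, 0, 0, 0, -529, -557, -30, 93, 0, 0, 0, -529, -557, -30, 93, 0, 0, 0, -529, -557, -30, 93, 0, 0, 0, -529, -557, -30, 93, 0, 0, 0, -529, -557, -30, 93, 0, 0, 0, -529, -557, -30, 93, 0, 0, 0, -529, -557, -30, 93, 0, 0, 0, -529, -557, -30, 93, 0, 0, 0, -529, -557, -30, 93, 0, 0, 0, -529, -557, -30, 93, 0, 0, 0, -529, -557, -30, 93, 0, 0, 0, -529, -557, -30, 93, 0, 0, 0, -529, -557, -30, 93],
  "grip_force": 20
}}

```text
time_s: 2.95
tool_pos: [509.2, 226.2, 223.7]
ee_rot: [0.849, -0.529, 0.0, -0.0]
contact_force: [-0.4, -0.3, 0.7]
width: 92.4
```

Request:
{"fn": "carry_out", "kwargs": {
  "rows": [0, 0, 0, -1, 0, 50, 93, 0, 0, 0, -1, 0, 100, 93, 0, 0, 0, -1, 0, 140, 93, 0, 0, 0, -1, 0, 165, 93, 0, 0, 0, -1, 0, 171, 93, 0, 0, 0, -1, 0, 171, 93, 0, 0, 0, -1, 0, 171, 50, 0, 0, 0, -1, 0, 171, 50, 0, 0, 0, -1, 0, 171, 50, 0, 0, 0, -1, 0, 171, 50, 0, 0, 0, -1, 0, 171, 50, 0, 0, 0, -1, 0, 171, 50, 0, 0, 0, -1, 0, 171, 50, 0, 0, 0, -1, 0, 171, 50],
  "grip_force": 25
}}

```text
time_s: 4.7
tool_pos: [508.9, 227.8, 52.7]
ee_rot: [0.849, -0.529, 0.0, -0.0]
contact_force: [-1.3, -1.8, 4.0]
width: 56.0
```

Request:
{"fn": "carry_out", "kwargs": {
  "rows": [0, 0, 0, 0, 0, -20, 50, 0, 0, 0, 0, 0, -60, 50, 0, 0, 0, 0, 0, -110, 50, 0, 0, 0, 0, 0, -160, 50, 0, 0, 0, 0, 0, -190, 50, 0, 0, -0.1, 40, 10, -195, 50, 0, 0, -0.2, 90, 21, -195, 50, 0, 0, -0.3, 140, 33, -195, 50, 0, 0, -0.4, 190, 44, -195, 50, 0, 0, -0.5, 240, 56, -195, 50, 0, 0, -0.6, 290, 68, -195, 50, 0, 0, -0.62, 320, 75, -195, 50, 0, 0, -0.62, 335, 78, -195, 50, 0, 0, -0.62, 335, 78, -195, 50, 0, 0, -0.62, 335, 78, -195, 50, 0, 0, -0.62, 335, 78, -195, 50]
}}

```text
time_s: 6.7
tool_pos: [586.4, -105.9, 247.7]
ee_rot: [0.97, -0.244, 0.0, -0.0]
contact_force: [0.0, 0.4, -2.9]
width: 56.5
```

Run:
```python
from h import *
b=grab_frame('top');a=grab_frame('scene')
o=r.get_obs();print(o['tool_pos'],o['contact_force'],o['width'],o['ft_torque'])
t=o['tool_pos']-[0,0,52.7]
print('base exp scene',proj('scene',t),'sptop',proj('scene',[586.5,-107.5,154]),'drum top in top',proj('top',t+[0,0,95]))
def cr(img,u,v,w): return cv2.resize(img[v-w:v+w,u-w:u+w],(400,400),interpolation=cv2.INTER_CUBIC)
save('c3.png',np.hstack([cr(a,280,205,40),cr(b,316,176,40)]))
```

```text
[ 586.45179249 -106.20581215  247.72468158] [-0.17169639 -0.06079939 -2.42664675] 56.61864803161225 [ 0.00224554 -0.07316781 -0.03015566]
base exp scene [279.09877866 214.88182244] sptop [278.67438611 226.75607421] drum top in top [318.53248541 170.30087618]
```

View pics/c3.png

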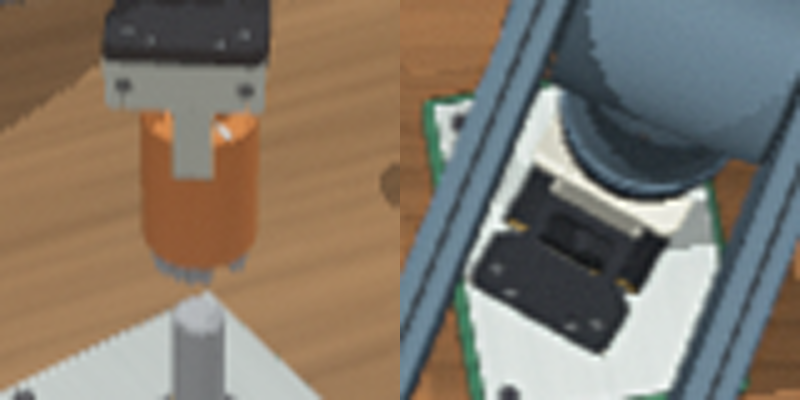

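The drum hangs centred over the spindle: drum axis at crop x≈200, spindle at about 198.5. I'll correct by 1 mm and ease down.

Request:
{"fn": "carry_out", "kwargs": {
  "rows": [0, 0, 0, 0.6, 1, 12, 50, 0, 0, 0, 0.6, 1, 26, 50, 0, 0, 0, 0.6, 1, 34, 50, 0, 0, 0, 0.6, 1, 37, 50, 0, 0, 0, 0.6, 1, 38.5, 50, 0, 0, 0, 0.6, 1, 40, 50, 0, 0, 0, 0.6, 1, 41, 50, 0, 0, 0, 0.6, 1, 42, 50, 0, 0, 0, 0.6, 1, 43, 50, 0, 0, 0, 0.6, 1, 43, 50]
}}

```text
time_s: 8.05
tool_pos: [586.5, -108.5, 204.4]
ee_rot: [0.97, -0.244, -0.0, -0.0]
contact_force: [0.1, -0.5, -2.7]
width: 56.3
```

Request:
{"fn": "carry_out", "kwargs": {
  "rows": [0, 0, 0, 0, -0.5, 1, 50, 0, 0, 0, 0, -0.5, 2, 50, 0, 0, 0, 0, -0.5, 3, 50, 0, 0, 0, 0, -0.5, 4, 50, 0, 0, 0, 0, -0.5, 5, 50, 0, 0, 0, 0, -0.5, 6, 50, 0, 0, 0, 0, -0.5, 7, 50, 0, 0, 0, 0, -0.5, 8, 50]
}}

```text
time_s: 9.05
tool_pos: [586.8, -108.0, 196.4]
ee_rot: [0.97, -0.244, -0.0, -0.0]
contact_force: [-0.7, 1.4, -2.5]
width: 56.3
```

Request:
{"fn": "carry_out", "kwargs": {
  "rows": [0, 0, 0, 0, 0, 3, 50, 0, 0, 0, 0, 0, 6, 50, 0, 0, 0, 0, 0, 10, 50, 0, 0, 0, 0, 0, 14, 50, 0, 0, 0, 0, 0, 18, 50, 0, 0, 0, 0, 0, 22, 50, 0, 0, 0, 0, 0, 25, 50, 0, 0, 0, 0, 0, 25, 50]
}}

```text
time_s: 10.05
tool_pos: [586.6, -108.0, 171.1]
ee_rot: [0.97, -0.244, -0.0, -0.0]
contact_force: [-0.0, 0.6, -4.5]
width: 56.0
```

Request:
{"fn": "carry_out", "kwargs": {
  "rows": [0, 0, 0, 0, 0, 4, 50, 0, 0, 0, 0, 0, 8, 50, 0, 0, 0, 0, 0, 12, 50, 0, 0, 0, 0, 0, 16, 50, 0, 0, 0, 0, 0, 20, 50, 0, 0, 0, 0, 0, 24, 50, 0, 0, 0, 0, 0, 28, 50, 0, 0, 0, 0, 0, 32, 50, 0, 0, 0, 0, 0, 36, 50, 0, 0, 0, 0, 0, 38, 50, 0, 0, 0, 0, 0, 38, 50]
}}

```text
time_s: 11.42
tool_pos: [586.7, -108.0, 133.3]
ee_rot: [0.97, -0.244, -0.0, -0.0]
contact_force: [0.2, -0.9, -3.3]
width: 56.6
```

Request:
{"fn": "carry_out", "kwargs": {
  "rows": [0, 0, 0, 0, 0, 1, 50, 0, 0, 0, 0, 0, 2, 50, 0, 0, 0, 0, 0, 3, 50, 0, 0, 0, 0, 0, 4, 50, 0, 0, 0, 0, 0, 5, 50, 0, 0, 0, 0, 0, 5.5, 50, 0, 0, 0, 0, 0, 6, 50, 0, 0, 0, 0, 0, 6, 50]
}}

```text
time_s: 12.42
tool_pos: [586.8, -108.1, 127.4]
ee_rot: [0.97, -0.244, -0.0, 0.0]
contact_force: [-0.5, -0.1, -2.5]
width: 56.7
```

Request:
{"fn": "carry_out", "kwargs": {
  "rows": [0, 0, 0, 0, 0, 0.5, 50, 0, 0, 0, 0, 0, 1, 50, 0, 0, 0, 0, 0, 1.5, 50, 0, 0, 0, 0, 0, 2, 50, 0, 0, 0, 0, 0, 2.5, 50, 0, 0, 0, 0, 0, 2.5, 50]
}}

```text
time_s: 13.18
tool_pos: [586.8, -108.0, 124.9]
ee_rot: [0.97, -0.244, -0.0, -0.0]
contact_force: [0.2, -0.2, -3.0]
width: 56.0
```

Request:
{"fn": "carry_out", "kwargs": {
  "rows": [0, 0, 0, 0, 0, 0.7, 50, 0, 0, 0, 0, 0, 1.4, 50, 0, 0, 0, 0, 0, 2.1, 50, 0, 0, 0, 0, 0, 2.8, 50, 0, 0, 0, 0, 0, 3.5, 50, 0, 0, 0, 0, 0, 4.2, 50, 0, 0, 0, 0, 0, 4.5, 50, 0, 0, 0, 0, 0, 4.5, 50]
}}

```text
time_s: 14.18
tool_pos: [586.8, -108.0, 120.4]
ee_rot: [0.97, -0.244, -0.0, -0.0]
contact_force: [0.4, -0.0, -2.7]
width: 56.4
```

Request:
{"fn": "carry_out", "kwargs": {
  "rows": [0, 0, 0, 0, 0, 0.4, 50, 0, 0, 0, 0, 0, 0.8, 50, 0, 0, 0, 0, 0, 1.2, 50, 0, 0, 0, 0, 0, 1.6, 50, 0, 0, 0, 0, 0, 2.0, 50, 0, 0, 0, 0, 0, 2.0, 50]
}}

```text
time_s: 14.92
tool_pos: [586.8, -108.0, 118.7]
ee_rot: [0.97, -0.244, 0.0, 0.0]
contact_force: [0.5, 0.1, -0.7]
width: 56.5
```

Request:
{"fn": "carry_out", "kwargs": {
  "rows": [0, 0, 0, 0, 0, 0.2, 50, 0, 0, 0, 0, 0, 0.4, 50, 0, 0, 0, 0, 0, 0.6, 50, 0, 0, 0, 0, 0, 0.6, 50]
}}

```text
time_s: 15.42
tool_pos: [586.8, -108.1, 118.7]
ee_rot: [0.97, -0.244, 0.0, 0.0]
contact_force: [-1.7, -0.5, 6.2]
width: 56.4
```

Run:
```python
from h import *
a=grab_frame('scene');o=r.get_obs();print(o['tool_pos'],o['contact_force'],o['ft_torque'])
print(proj('scene',[586.5,-107.5,66]),proj('scene',[586.5,-107.5,161]))
save('c4.png',cv2.resize(a[200:270,245:315],(560,560),interpolation=cv2.INTER_CUBIC))
```

```text
[ 586.82454045 -108.05927978  118.67910447] [-3.09326326  0.86840408  5.5262864 ] [0.25324474 0.69011708 0.00578205]
[278.73969547 250.43657518] [278.66895904 224.7882775 ]
```

View pics/c4.png

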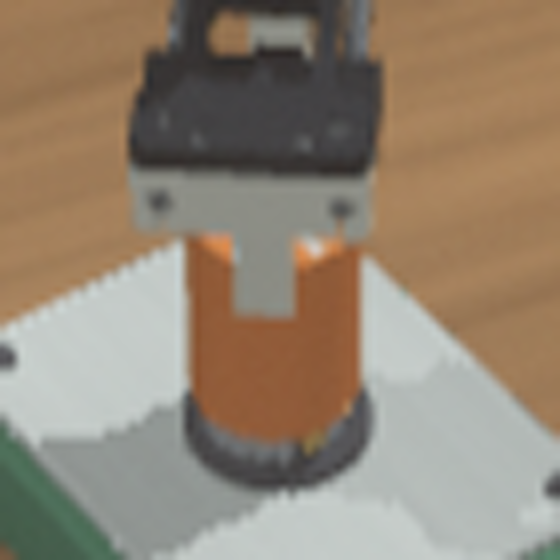

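The foot sits on the flange with the pin tip visible in its notch, at crop (312,438). First contact force came at exactly the home height (TCP 118.7, so drum base at 66.0). I'll release and rise.

Request:
{"fn": "carry_out", "kwargs": {
  "rows": [0, 0, 0, 0, 0, -0.4, 60, 0, 0, 0, 0, 0, -0.4, 70, 0, 0, 0, 0, 0, -0.4, 80, 0, 0, 0, 0, 0, -0.4, 88, 0, 0, 0, 0, 0, -0.4, 88, 0, 0, 0, 0, 0, -0.4, 88, 0, 0, 0, 0, 0, -0.4, 88, 0, 0, 0, 0, 0, -10, 88, 0, 0, 0, 0, 0, -40, 88, 0, 0, 0, 0, 0, -80, 88, 0, 0, 0, 0, 0, -120, 88, 0, 0, 0, 0, -50, -150, 88, 0, 0, 0, 0, -100, -150, 88, 0, 0, 0, 0, -150, -150, 88, 0, 0, 0, 0, -200, -150, 88, 0, 0, 0, 0, -250, -150, 88, 0, 0, 0, 0, -250, -150, 88, 0, 0, 0, 0, -250, -150, 88]
}}

```text
time_s: 17.73
tool_pos: [705.1, 111.9, 268.0]
ee_rot: [0.97, -0.244, -0.0, 0.0]
contact_force: [0.9, -1.0, -0.1]
width: 87.9
```

Run:
```python
from h import *
a=grab_frame('scene');b=grab_frame('top');o=r.get_obs();print(o['time_s'],o['tool_pos'],o['contact_force'],o['width'])
S=np.array([586.5,-107.5,0])
print('top face scene crop: home',(proj('scene',S+[0,0,161])-[245,195]+.5)*5.571,'if 10 high',(proj('scene',S+[0,0,171])-[245,195]+.5)*5.571)
print('top face top crop',(proj('top',S+[0,0,161])-[280,145]+.5)*5.571)
A=np.hstack([cv2.resize(a[195:265,245:315],(390,390),interpolation=cv2.INTER_CUBIC),cv2.resize(b[145:215,280:350],(390,390),interpolation=cv2.INTER_CUBIC)])
save('c5.png',A)
```

```text
17.825 [705.05769418 110.82660904 268.40058407] [-0.01450455  0.97037453  0.62497308] 88.07921926025496
top face scene crop: home [190.35527083 168.73599396] if 10 high [190.31173238 152.94940068]
top face top crop [198.84343173 188.43849853]
```

View pics/c5.png

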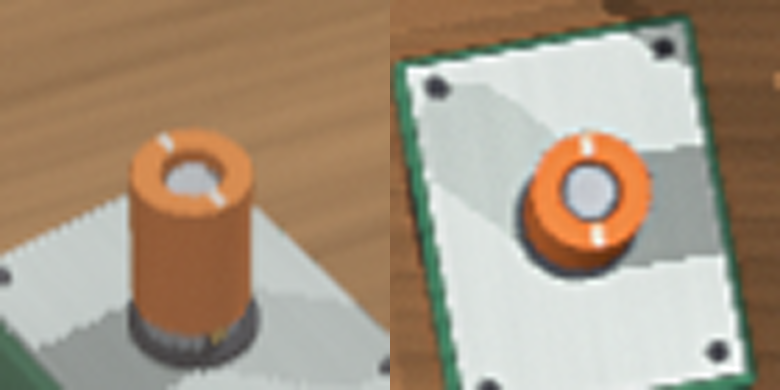

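The drum's top face is centred at crop (191,172), against (190,169) predicted for home and (190,153) for resting on the pin. The spindle end lies just below the rim and the drum is upright, so it is home.

```bash
python3 -c "
from h import *
print(workorder.close_job())"
```

```text
the job is handed in; nothing more can be done
None
```

The orange drum is on the sander's spindle, sitting fully home with its notches over the pin. I let go of it, moved the arm clear and handed the job in at about 18 s.

- **How it went:** I read the directions of the strokes (about -27°) and the pin (about 8°) from the two cameras. I turned the drum 35.5° in the air before lowering it in small steps. It went past the pin height without touching, so no turning by feel was needed. The first contact on the way down was about 6 N, at exactly the flange height (drum underside at 66.0 mm).
- **Last checks:** After release, the drum's top face is within a pixel of where it should be when home, and a drum stopped on the pin would show about 3 pixels higher. The spindle end lies just below the rim, as it should.
- **Disagreements:**
  - The network's best hit for the drum in the top picture was the purple look-alike, so I chose by colour instead.
  - The gripper read about 56 mm on the 58 mm drum.
- **Not checked:** I did not take a last picture of the grey drum, the shoe last, the glue tin and the hammer. The arm was not meant to touch them, and the force readings at the end of each move showed no sign that it did.

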